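# Press the metatarsal pad onto the insole and hold the press shut

## Task

Bond the freshly glued pad to the cork insole in the hand press: lay the insole that has the pad flat on the press bed, pad centred under the round foot, then pull the lever down until its arm is level and the foot squeezes the pad. Finish while still holding the lever level against its spring, and leave the other things on the bench where they are.

Things in the scene. Friction and masses are not known exactly. Their poses are not given: they have to be found in the camera images.
- press: Grey C-frame hand press bolted to the bench (never moves). Origin: on the bench, straight below the ram's axis; +x points into the throat towards the column, -x is the open front, z up. Base: x -95 to +170, y -65 to +65 mm. Column from x = +100 mm. Head: x -37 to +153, y -42 to +42 mm, 138 to 246 mm above the bench; the ram bar stands out of its top to 315 mm. Lever on the -y side.
- bed (a point): Top face of the press's steel bed, where the ram's axis meets it: 45 mm above the bench. The bed is flat, from 90 mm in front of this point to 75 mm behind it and 56 mm to either side. The throat is open for 100 mm behind it, up to the column.
- foot: Round press foot on the ram, rubber face down, 84 mm across, 16 mm thick. Origin: centre of the rubber face, 40 mm above the bed with the lever up. It goes straight down 36 mm per rad of lever, meets the 15 mm high pad on the bed at about 0.69 rad; then its cushion spring (3 N/mm) gives: about 25 N on the pad with the lever level.
- lever (a joint): Angle of the hand lever, rad. 0 = at rest, pointing to the press's front and 0.90 rad (52 deg) upward; grows as it is pulled down; 0.90 = arm level; stop at 1.13. A return spring lifts it to 0 when let go. It takes about 4 N at the ball at the start, about 13 N when level with the insole under the foot.
- pivot (a point): Pivot of the lever, on the press's -y side: 36 mm behind (+x) the ram's axis, 100 mm to its side, 185 mm above the bench. The lever swings in the upright plane through this point along the press's x; the pivot's axis lies along the press's y.
- ball (a point): Centre of the black ball, 40 mm across, on the end of the lever arm, 190 mm from the pivot. Lever up: 334 mm above the bench; level: 185 mm. From up to level it goes on its arc 149 mm down and 72 mm towards the press's front. It can be gripped across, along the press's y, or pushed down from above.
- handle: The lever's handle: 15 mm steel bar with the black ball on its end; hold it by this. Origin at the pivot. Turns with the lever.
- insole: Loose cork insole with the pad on it, about 0.1 kg, sole down on the bench. 230 mm long, 6 mm thick, 80 mm wide in front, 56 mm at the heel. Origin: on the underside, mid-length; +x to the toe, z up. Heel end at x = -115, toe end at +114 mm. A rim round the heel stands up to 18 mm above the underside. It goes into the press toe first, its heel sticking out of the front.
- insole_pad (a point): Centre of the top of the grey felt pad (teardrop dome, 56 x 44 mm, 9 mm high) glued on the insole: 35 mm from the insole's origin towards the toe, on the centre line, 15 mm above the underside.
- insole_heel (a point): Grip point at the insole's heel: midway between the heel's straight parallel sides (56 mm apart outside, from 56 to 88 mm behind the insole's origin, rim 18 mm high), 80 mm behind the origin, 9 mm above the underside.
- bare_insole: The other insole of the pair (mirror image, same size, also cork), without a pad. Stays where it is. Origin and axes as for the insole. The two lie side by side to the left of the press, in either order.
- spare_pad: A loose felt pad like the glued one, 56 x 44 x 9 mm, lying by itself on the bench in front of the press. Origin: centre of the underside. Not used; stays there.
- glue_bottle: White glue bottle with a red nozzle, 72 mm across, 170 mm high, behind the insoles. Origin: centre of the underside. Stays there.
- jar: Brown glass jar with a dark lid, 72 mm across, 102 mm high, behind the insoles. Origin: centre of the underside. Stays there.
- last: Wooden shoe last, 233 mm long, 78 mm wide, 100 mm high, standing on its sole to the right of the press. Origin: centre of the underside. Stays there.
- hammer: Hammer with a wooden handle, 260 mm long, lying on the bench near the robot. Stays there.
- brush: Flat brush with a wooden handle, 200 mm long, lying at the left. Stays there.
Things that resemble listed ones, but are neither listed nor needed, are in the scene too. What is shaped like the insole but yellow is not meant.

How it is judged (in metres and radians):
On the way:
1. the insole lies flat on the press bed with its pad under the press foot, the lever still up (horizontal distance between insole_pad and press below 0.012 m and height (world z) of insole between 0.042 and 0.049 m and angle between insole's own z axis and vertical below 0.07 rad and value of joint lever below 0.3 rad), for 0.2 s.
At the end, for the whole second after the job is handed in: The robot still holds the lever within 7 degrees of level (0.78 to 1.02 rad) with at least 2 N on its handle; the insole lies flat on the bed (within 4 mm in height, 4 degrees), its pad's centre within 12 mm of the ram axis, and the foot presses on it with more than 8 N (value of joint lever between 0.78 and 1.02 rad and contact force between foot and insole above 8 N and horizontal distance between insole_pad and press below 0.012 m and height (world z) of insole between 0.042 and 0.049 m and angle between insole's own z axis and vertical below 0.07 rad and contact force between any of the fingers, the arm and handle above 2 N); the arm keeps its last pose, push and grip.
It fails at once if the other insole was moved (distance of bare_insole from where it was at the start of the episode above 0.02 m).
It fails at once if the spare pad was moved (distance of spare_pad from where it was at the start of the episode above 0.02 m).
It fails at once if the glue bottle or the jar was moved or knocked over (distance of any of glue_bottle, jar from where it was at the start of the episode above 0.02 m or angle between any of glue_bottle, jar's own z axis and vertical above 0.3 rad).
It fails at once if the last, the hammer or the brush was moved (distance of any of last, hammer, brush from where it was at the start of the episode above 0.02 m).
It also fails if it takes over 67 s, if anything falls off the work surface, if the arm or the gripper's body presses on something with over 40 N, if the wrist force passes 120 N, or if a joint passes its speed limit or range.

## Robot

A 7-joint arm with a two-finger parallel gripper is mounted at the origin on the work surface. World frame = base frame: x ahead of the robot, y to its left, z up, the work surface at z = 0. Lengths are in mm, angles in rad, forces in N, time in s.
With the tool pointing down it reaches from about 400 to 900 mm from the base axis. Payload 5.6 kg.
Tool frame: the origin (TCP) lies midway between the tips of the shut fingers; the grasp point (between the pads) lies 19 mm behind it; z points along the fingers, y is the direction in which the jaws open and shut (so a half turn about z gives the same grasp; the last joint's range is limited). The gripper opens to 92 mm and grips with 3 to 60 N. Pads are 20 mm wide; open, the fingers measure 128 mm over their backs; the gripper's body (75 mm by 189 mm) begins 69 mm behind the grasp point.
Start: joints at [-1.233, 0.468, -0.012, 1.603, 0.006, 1.071, -0.056], TCP at [241.622, 603.43, 214.592] pointing down, gripper open.
Joint ranges: [-2.53, 2.53], [-0.31, 2.02], [-1.57, 1.55], [0.28, 2.44], [-1.29, 4.43], [0.15, 1.84], [-2.92, 2.92]. Speed limits (rad/s): [2.57, 2.57, 3.14, 3.14, 3.14, 3.14, 3.14].

## Interface

Orientations are given as a 3x3 rotation matrix whose columns are the frame's x, y, z axes.
In Python, from rig import manip gives the robot as it stands.
- The arm moves only by the tool drive_tool, never from a script. Its argument "steps" is a list of rows, each an object of numbers: "dx", "dy", "dz": the shift along the world's x, y, z in mm; "rx", "ry", "rz": the turn, a rotation vector about the world's x, y, z in degrees. In form: [{"dx": .., "dy": .., "dz": .., "rx": .., "ry": .., "rz": ..}, ...]. A call has 1 to 12 rows; each row is the pose to reach, as a shift and turn from the pose commanded when the call began; what a row does not reach only later rows make up. A row lasts 1/10 s, in which the tool goes at most 50 mm and 8.59 degrees, less where a joint would pass 70% of its speed; a pose out of reach is approached as far as the arm can. A call with a gripper value outside its range is refused whole. "claw" is the finger opening in mm, from 0 to 91.9, set as the call begins (left out, the last holds). The fingers move at their own pace and stop on an object; the grip force is fixed at half the most. Time passes only in rows, so rows that repeat a pose let the fingers close. It gives the time, the measured TCP pose, the force and the opening at its end, in the units of the state.
- manip.read_state(): the state, without advancing time (a new reading comes with each control period).
- manip.capture(name): name is "scene" or "side" or "wrist"; returns the picture (420x560x3 uint8, red, green, blue); there is no depth.
- manip.get_calibration(name): a dict with "fovy" (degrees; the focal length in pixels is half the picture's height over the tangent of half this angle, whatever the lens; pixels are square), "cx", "cy" (the principal point, pixels), "camera_from_world" (4x4, takes a point from world to camera coordinates). Camera axes: x right, y down, z forward; pixel columns grow to the right and rows downward; lengths in mm; the calibration is good to about 2 mm. The wrist camera is an equidistant fisheye: a pixel r from the principal point sees the ray r / f radians off the axis. A picture is of the moment at which its call begins: read the wrist's pose just before it. get_calibration takes no time and is no camera call; for the wrist camera it gives the pose at the moment of the call.
- manip.hand_in(): hands the job in, once; it reports no verdict.
The state is a dict: "time": time; "q": joint angles; "dq": joint speeds; "joint_torque": joint torques, N m; "tool_pos": TCP position; "tool_rot": TCP orientation; "force": force on the tool from outside, world axes, zero at the start; "ft_torque": the same for the moment, N m; "width": finger opening in mm.
Only numpy, scipy, OpenCV 4.12 (cv2) and the standard library are available. Lean on these libraries where they do the work, as an engineer would, in place of code of your own. Each camera call takes 0.05 s, during which the arm holds its last target.

## Working session

There is one attempt and no reset: what is moved stays moved. The work goes in short steps, Python scripts to look and compute and a tool call to move; the robot and the scene stay as the last step left them, time stands still between calls to the robot, and variables do not carry over. Pictures are saved under pics/ and viewed, and the job is handed in when it is done.

Besides the shell and the picture viewer there is one more tool, called after "Request:" as name(argument=value, ...) on one line, values as JSON. drive_tool: Moves the arm, as the interface text tells. Its arguments: {"type":"object","properties":{"steps":{"type":"array","items":{"type":"object","properties":{"dx":{"type":"number"},"dy":{"type":"number"},"dz":{"type":"number"},"rx":{"type":"number"},"ry":{"type":"number"},"rz":{"type":"number"}}}},"claw":{"type":"number"}},"required":["steps"]}

```bash
ls; mkdir -p pics
python3 - <<'E'
from rig import manip
import cv2,numpy as np
s=manip.read_state(); print(s['time'],s['tool_pos'],np.round(s['tool_rot'],3),s['force'],s['width'])
for n in ['scene','side','wrist']:
    c=manip.get_calibration(n); print(n,c['fovy'],c['cx'],c['cy'],np.round(c['camera_from_world'],3).tolist())
    im=manip.capture(n); cv2.imwrite(f'pics/{n}0.png',im[...,::-1])
E
```

```text
pics
0.0 [241.45325816 602.86795618 213.64094063] [[-0.928  0.372 -0.001]
 [ 0.372  0.928 -0.002]
 [-0.    -0.002 -1.   ]] [ 0.10070039 -0.83593318  0.11676932] 92.02728226099674
scene 57.846482540178805 280.2927337543698 215.0255887709422 [[0.891, 0.453, -0.013, -532.776], [0.283, -0.58, -0.764, 64.822], [-0.354, 0.677, -0.645, 1363.915], [0.0, 0.0, 0.0, 1.0]]
side 46.55866894631001 276.2317928596715 208.9472130145726 [[0.88, -0.474, -0.017, -399.461], [-0.378, -0.68, -0.628, 372.888], [0.287, 0.559, -0.778, 1538.412], [0.0, 0.0, 0.0, 1.0]]
wrist 65.70646984690485 278.7027492057734 210.37644052827102 [[0.372, 0.928, -0.0, -648.719], [0.901, -0.361, 0.241, -26.863], [0.224, -0.09, -0.97, 388.707], [0.0, 0.0, 0.0, 1.0]]
```

View pics/scene0.png

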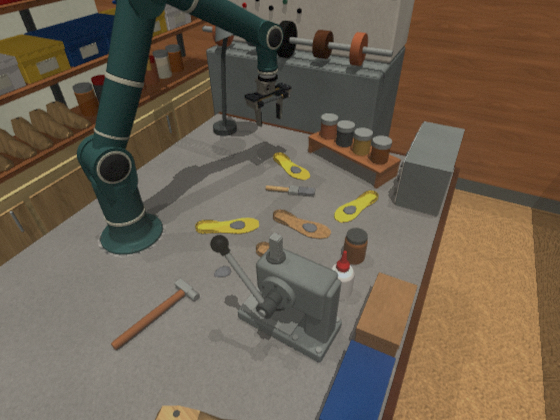

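View pics/side0.png

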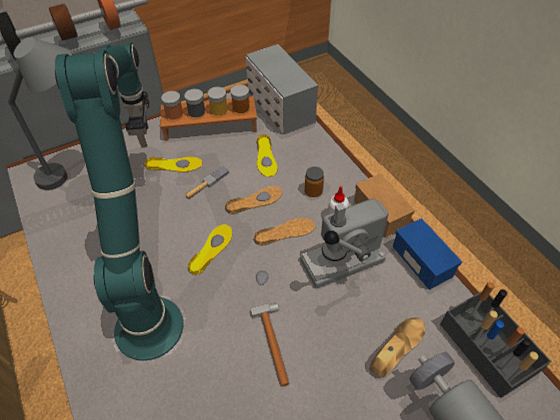

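View pics/wrist0.png

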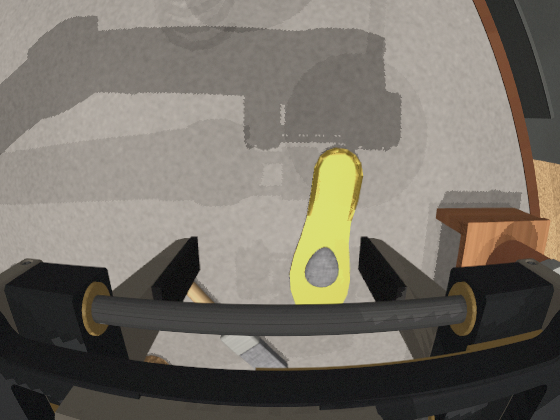

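Run:
```python
import cv2
a=cv2.imread('pics/side0.png')[120:310,180:440]; cv2.imwrite('pics/c1.png',cv2.resize(a,None,fx=3,fy=3,interpolation=cv2.INTER_CUBIC))
a=cv2.imread('pics/scene0.png')[180:360,190:390]; cv2.imwrite('pics/c2.png',cv2.resize(a,None,fx=3.3,fy=3.3,interpolation=cv2.INTER_CUBIC))
```

```text
(no output)
```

View pics/c1.png

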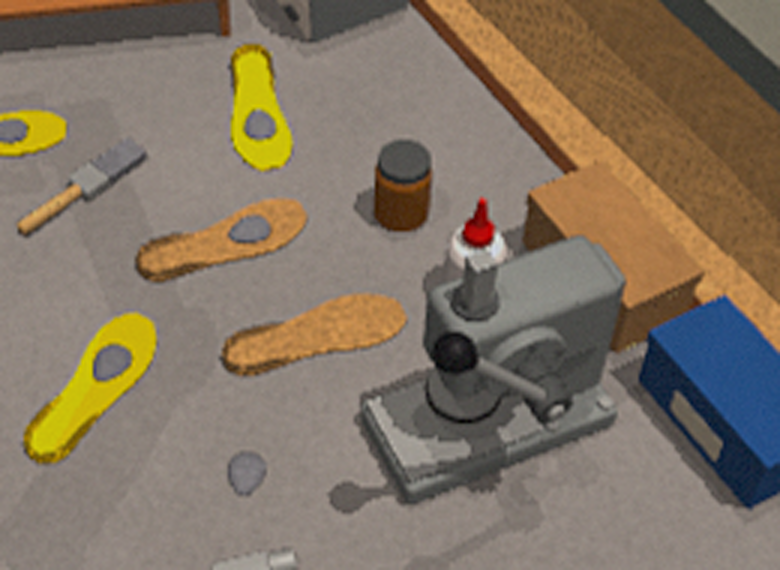

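View pics/c2.png

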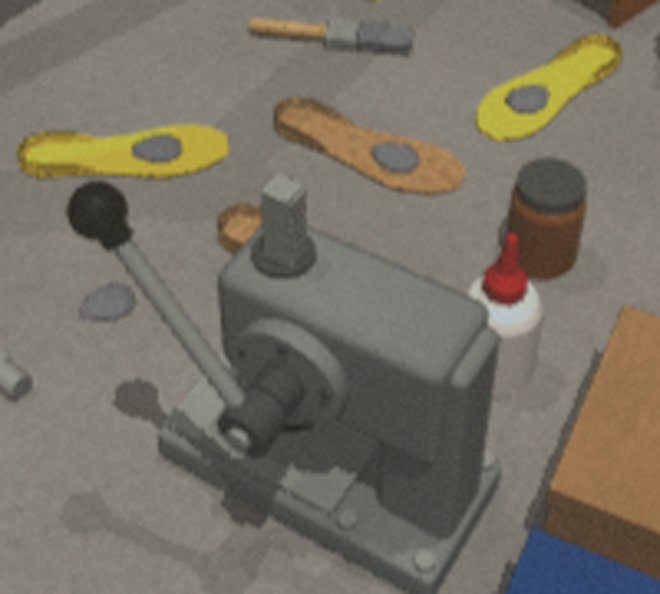

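```bash
cat > h.py <<'E'
import numpy as np,cv2
def ray(cal,u,v,h=420,fish=False):
    f=h/2/np.tan(np.radians(cal['fovy'])/2); M=np.array(cal['camera_from_world']); R=M[:3,:3]; o=-R.T@M[:3,3]
    x,y=u-cal['cx'],v-cal['cy']
    if fish:
        r=np.hypot(x,y); t=r/f; d=np.array([np.sin(t)*x/max(r,1e-9),np.sin(t)*y/max(r,1e-9),np.cos(t)])
    else: d=np.array([x/f,y/f,1])
    d=R.T@d; return o,d/np.linalg.norm(d)
def plane(cal,u,v,z,fish=False):
    o,d=ray(cal,u,v,fish=fish); return o+d*(z-o[2])/d[2]
def tri(rays):
    A=sum(np.eye(3)-np.outer(d,d) for o,d in rays); b=sum((np.eye(3)-np.outer(d,d))@o for o,d in rays)
    p=np.linalg.solve(A,b); return p,[np.linalg.norm((np.eye(3)-np.outer(d,d))@(p-o)) for o,d in rays]
def proj(cal,p,fish=False):
    M=np.array(cal['camera_from_world']); q=M[:3,:3]@p+M[:3,3]; f=210/np.tan(np.radians(cal['fovy'])/2)
    if fish:
        r=np.hypot(q[0],q[1]); t=np.arctan2(r,q[2]); return cal['cx']+f*t*q[0]/r,cal['cy']+f*t*q[1]/r
    return cal['cx']+f*q[0]/q[2],cal['cy']+f*q[1]/q[2]
E
cat > m.py <<'E'
from rig import manip
from h import *
cal={n:manip.get_calibration(n) for n in ['scene','side']}
im={n:cv2.imread(f'pics/{n}0.png') for n in cal}
roi={'side':(215,180,295,220),'scene':(268,205,335,242)}
for n in cal:
    hsv=cv2.cvtColor(im[n],cv2.COLOR_BGR2HSV)
    m=((hsv[...,0]>5)&(hsv[...,0]<20)&(hsv[...,1]>90)&(hsv[...,2]>50)).astype(np.uint8)
    x0,y0,x1,y1=roi[n]; k=np.zeros_like(m); k[y0:y1,x0:x1]=m[y0:y1,x0:x1]
    cs,_=cv2.findContours(k,cv2.RETR_EXTERNAL,cv2.CHAIN_APPROX_NONE); c=max(cs,key=cv2.contourArea)
    P=np.array([plane(cal[n],u,v,5)[:2] for u,v in c[:,0]])
    full=np.zeros_like(m); cv2.drawContours(full,[c],-1,1,-1)
    inn=full&(hsv[...,1]<70); nl,lab,st,ce=cv2.connectedComponentsWithStats(inn)
    i=1+np.argmax(st[1:,4]); pp=plane(cal[n],*ce[i],12)
    (cx,cy),(w,h),a=cv2.minAreaRect(P.astype(np.float32))
    ax=cv2.boxPoints(((cx,cy),(w,h),a)); 
    e=ax[1]-ax[0]; e2=ax[2]-ax[1]; e=e if np.linalg.norm(e)>np.linalg.norm(e2) else e2; e=e/np.linalg.norm(e)
    if e@(pp[:2]-[cx,cy])<0:e=-e
    print(n,'rect c',(cx,cy),(w,h),'dir',np.degrees(np.arctan2(e[1],e[0])),'pad',pp,'px',ce[i],st[i,4])
    pj=P@e; q=P@np.array([-e[1],e[0]]); mid=(pj.max()+pj.min())/2
    for s in (-80,-70,-60,0,60): 
        t=q[abs(pj-mid-s)<5]; print(s,t.min(),t.max(),(t.min()+t.max())/2)
    print('centre along, heel', [cx,cy]-80*e)
    # ball: dark
E
python3 m.py
python3 - <<'E'
import cv2
a=cv2.imread('pics/side0.png')[190:300,290:400]; cv2.imwrite('pics/c3.png',cv2.resize(a,None,fx=5.4,fy=5.4,interpolation=cv2.INTER_CUBIC))
a=cv2.imread('pics/scene0.png')[225:360,205:345]; cv2.imwrite('pics/c4.png',cv2.resize(a,None,fx=4.4,fy=4.4,interpolation=cv2.INTER_CUBIC))
E
```

```text
scene rect c (520.744140625, 303.4591064453125) (80.3423843383789, 236.90492248535156) dir -3.9342928 pad [563.75629879 297.67226734  12.        ] px [309.52040816 227.03061224] 98
-80 312.3121442736607 378.6446540416857 345.4783991576732
-70 311.2146453718497 375.4111298112382 343.3128875915439
-60 311.9512999140208 375.95893011444537 343.9551150142331
0 307.3091673589075 368.1067549084363 337.7079611336719
60 298.3022346564953 377.6045106109612 337.95337263372824
centre along, heel [440.93267059 308.94810009]
side rect c (521.968505859375, 304.69720458984375) (82.16426086425781, 228.14404296875) dir -4.934369 pad [557.08880531 298.58287302  12.        ] px [262.86170213 196.23404255] 94
-80 319.1868987597086 384.8643368738447 352.0256178167766
-70 319.07993917652055 384.85705565217745 351.96849741434903
-60 318.97265395683615 383.28423524780317 351.12844460231963
0 313.9193776821418 378.5199458079895 346.21966174506565
60 308.80517137896186 387.9563149882676 348.38074318361475
centre along, heel [442.26499176 311.57837057]
```

View pics/c3.png

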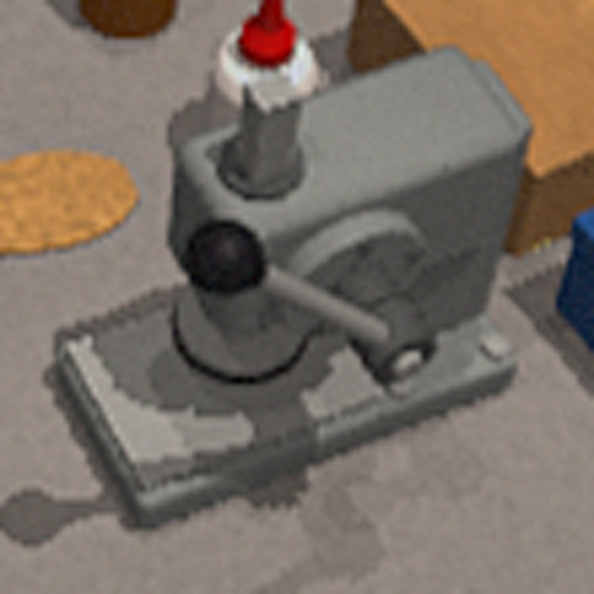

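View pics/c4.png

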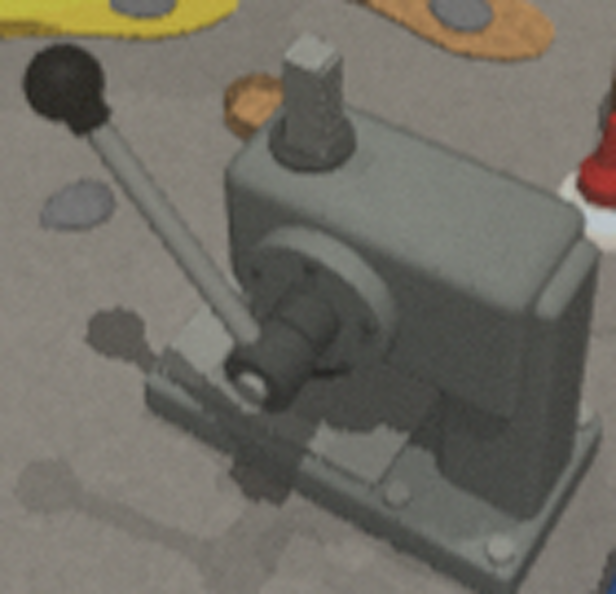

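```bash
cat > m2.py <<'E'
from rig import manip
from h import *
cal={n:manip.get_calibration(n) for n in ['scene','side']}
pts={'ball':((65/4.4+205,82/4.4+225),(228/5.4+290,256/5.4+190)),
'ram':((313/4.4+205,55/4.4+225),(274/5.4+290,97/5.4+190)),
'fn':((148/4.4+205,402/4.4+225),(143/5.4+290,522/5.4+190)),
'rn':((513/4.4+205,592/4.4+225),(517/5.4+290,378/5.4+190))}
zz={'ball':334,'ram':315,'fn':3,'rn':3}
for k,(a,b) in pts.items():
    p,r=tri([ray(cal['scene'],*a),ray(cal['side'],*b)]); print(k,p.round(1),np.round(r,1), plane(cal['scene'],*a,zz[k])[:2].round(1),plane(cal['side'],*b,zz[k])[:2].round(1))
E
python3 m2.py
```

```text
ball [ 540.5 -173.7  333.5] [0.9 0.9] [ 540.6 -173. ] [ 539.9 -175. ]
ram [631.1 -80.5 309. ] [2.3 2.3] [633.9 -83.1] [626.8 -87. ]
fn [ 533.2 -133.3    7.7] [0.6 0.6] [ 531.2 -131.4] [ 535.  -130.4]
rn [ 794.  -156.3   11.6] [3.2 3.2] [ 792.7 -148.1] [ 797.4 -155.9]
```

Request:
drive_tool(steps=[{"dx":26,"dy":-37,"dz":5,"rz":6},{"dx":52,"dy":-73,"dz":6,"rz":12},{"dx":80,"dy":-110,"dz":6,"rz":17},{"dx":107,"dy":-147,"dz":6,"rz":17},{"dx":134,"dy":-183,"dz":6,"rz":17},{"dx":160,"dy":-220,"dz":6,"rz":17},{"dx":187,"dy":-257,"dz":6,"rz":17},{"dx":200,"dy":-290,"dz":6,"rz":17},{"dx":200,"dy":-293,"dz":6,"rz":17},{"dx":200,"dy":-293,"dz":6,"rz":17},{"dx":200,"dy":-293,"dz":6,"rz":17}])

```text
invalid input
```

Run:
```python
from rig import manip
from h import *
import json
s=manip.read_state(); c=manip.get_calibration('wrist'); im=manip.capture('wrist'); cv2.imwrite('pics/w1.png',im[...,::-1])
print(s['time'],s['tool_pos'],np.round(s['tool_rot'],3),s['force'],s['dq'].round(3) if hasattr(s['dq'],'round') else s['dq'])
json.dump({k:(np.array(v).tolist()) for k,v in c.items() if k in('fovy','cx','cy','camera_from_world')},open('w1.json','w'))
```

```text
0.15 [241.49076584 603.02878114 213.88814207] [[-0.928  0.372 -0.   ]
 [ 0.372  0.928 -0.001]
 [-0.    -0.001 -1.   ]] [0.76648105 0.05013645 0.72474714] [-0.    -0.003  0.    -0.003 -0.001  0.002  0.   ]
```

View pics/w1.png

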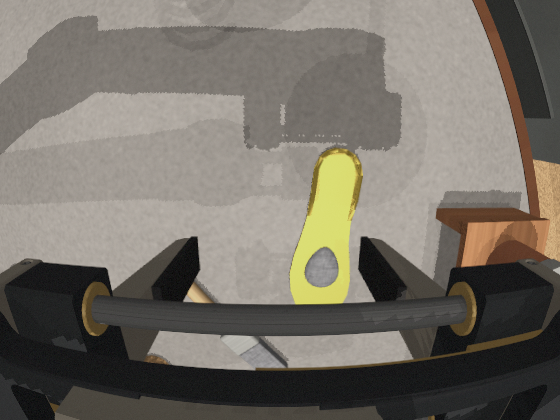

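Request:
drive_tool(steps=[{"dx":26,"dy":-37,"dz":5,"rx":0,"ry":0,"rz":6},{"dx":52,"dy":-73,"dz":6,"rx":0,"ry":0,"rz":12},{"dx":80,"dy":-110,"dz":6,"rx":0,"ry":0,"rz":17},{"dx":107,"dy":-147,"dz":6,"rx":0,"ry":0,"rz":17},{"dx":134,"dy":-183,"dz":6,"rx":0,"ry":0,"rz":17},{"dx":160,"dy":-220,"dz":6,"rx":0,"ry":0,"rz":17},{"dx":187,"dy":-257,"dz":6,"rx":0,"ry":0,"rz":17},{"dx":200,"dy":-290,"dz":6,"rx":0,"ry":0,"rz":17},{"dx":200,"dy":-293,"dz":6,"rx":0,"ry":0,"rz":17},{"dx":200,"dy":-293,"dz":6,"rx":0,"ry":0,"rz":17}])

```text
time: 1.2
tool_pos: [441.8, 309.8, 220.6]
tool_rot: [[-0.996, 0.086, -0.0], [0.086, 0.996, 0.0], [0.0, 0.0, -1.0]]
force: [-0.8, 0.1, 1.3]
width: 92.1
```

```bash
cat > cap.py <<'E'
import sys,json
from rig import manip
from h import *
n,tag=sys.argv[1:3]
s=manip.read_state(); c=manip.get_calibration(n); im=manip.capture(n); cv2.imwrite(f'pics/{tag}.png',im[...,::-1])
print(s['time'],s['tool_pos'].round(1),s['force'].round(1),s['width'])
json.dump({k:(np.array(v).tolist()) for k,v in c.items() if k in('fovy','cx','cy','camera_from_world')},open(f'{tag}.json','w'))
E
python3 cap.py wrist w2
```

```text
1.2 [441.8 309.8 220.6] [-0.8  0.1  1.3] 92.10689367356237
```

View pics/w2.png

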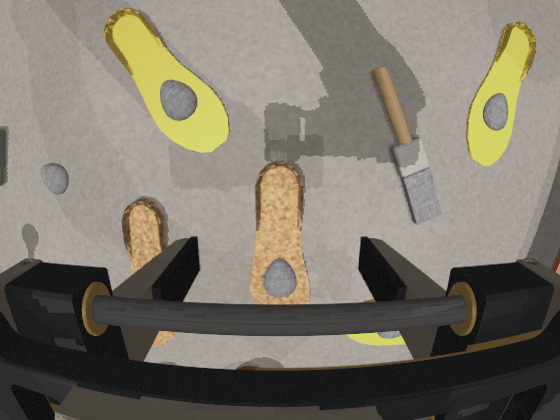

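```bash
cat > m3.py <<'E'
import json
from h import *
c=json.load(open('w2.json')); im=cv2.imread('pics/w2.png'); hsv=cv2.cvtColor(im,cv2.COLOR_BGR2HSV)
m=((hsv[...,0]>4)&(hsv[...,0]<22)&(hsv[...,1]>80)).astype(np.uint8)
k=np.zeros_like(m); k[150:300,235:325]=m[150:300,235:325]
k=cv2.morphologyEx(k,cv2.MORPH_CLOSE,np.ones((5,5)))
for v in (180,190,200,210,220,230,250,270):
    xs=np.where(k[v])[0]; z=18 if v<225 else 6
    a=plane(c,xs.min(),v+.5,z,True);b=plane(c,xs.max()+1,v+.5,z,True); print(v,xs.min(),xs.max(),((a+b)/2).round(1),np.linalg.norm(a-b).round(1))
ys,xs=np.where(k); i=ys.min(); print('end',i,plane(c,xs[ys==i].mean(),i,18,True).round(1))
pm=(hsv[...,1]<60)&(hsv[...,2]>60); r=np.zeros_like(m); r[255:300,262:300]=pm[255:300,262:300]
n,l,st,ce=cv2.connectedComponentsWithStats(r); j=1+np.argmax(st[1:,4]); print('pad',ce[j],st[j],plane(c,*ce[j],11,True).round(1))
# bare heel right/left, spare
for u,v,z in((122,225,18),(168,225,18),(55,178,5)): print(plane(c,u,v,z,True).round(1))
E
python3 m3.py
```

```text
180 257 300 [430.7 310.8  18. ] 51.0
190 256 302 [442.5 310.3  18. ] 54.8
200 256 302 [454.4 309.3  18. ] 55.1
210 256 302 [466.5 308.3  18. ] 55.5
220 257 301 [478.7 307.2  18. ] 53.6
230 257 300 [494.9 305.3   6. ] 54.6
250 254 300 [521.2 301.1   6. ] 59.5
270 251 305 [549.1 300.    6. ] 71.2
end 162 [409.3 312.   18. ]
pad [279.46417445 278.70820353] [264 259  32  38 963] [558.4 300.4  11. ]
[468.2 103.3  18. ]
[473.  168.7  18. ]
[394.8  -5.6   5. ]
```

Request:
drive_tool(steps=[{"dx":2,"dy":0,"dz":-45,"rx":0,"ry":0,"rz":0},{"dx":2,"dy":0,"dz":-90,"rx":0,"ry":0,"rz":0},{"dx":2,"dy":0,"dz":-135,"rx":0,"ry":0,"rz":0},{"dx":2,"dy":0,"dz":-175,"rx":0,"ry":0,"rz":0},{"dx":2,"dy":0,"dz":-200,"rx":0,"ry":0,"rz":0},{"dx":2,"dy":0,"dz":-212,"rx":0,"ry":0,"rz":0},{"dx":2,"dy":0,"dz":-217,"rx":0,"ry":0,"rz":0},{"dx":2,"dy":0,"dz":-217,"rx":0,"ry":0,"rz":0}])

```text
time: 2.05
tool_pos: [443.5, 311.5, 3.8]
tool_rot: [[-0.997, 0.083, 0.0], [0.083, 0.997, 0.001], [-0.0, 0.001, -1.0]]
force: [0.5, -0.1, 0.4]
width: 92.1
```

Request:
drive_tool(steps=[{"dx":0,"dy":0,"dz":0,"rx":0,"ry":0,"rz":0},{"dx":0,"dy":0,"dz":0,"rx":0,"ry":0,"rz":0},{"dx":0,"dy":0,"dz":0,"rx":0,"ry":0,"rz":0},{"dx":0,"dy":0,"dz":0,"rx":0,"ry":0,"rz":0},{"dx":0,"dy":0,"dz":0,"rx":0,"ry":0,"rz":0},{"dx":0,"dy":0,"dz":0,"rx":0,"ry":0,"rz":0}], claw=40)

```text
time: 2.65
tool_pos: [443.9, 310.5, 4.0]
tool_rot: [[-0.996, 0.084, 0.0], [0.084, 0.996, 0.0], [-0.0, 0.0, -1.0]]
force: [-1.2, -0.9, 4.7]
width: 55.7
```

Request:
drive_tool(steps=[{"dx":0,"dy":0,"dz":10,"rx":0,"ry":0,"rz":0},{"dx":0,"dy":0,"dz":30,"rx":0,"ry":0,"rz":0},{"dx":0,"dy":0,"dz":60,"rx":0,"ry":0,"rz":0},{"dx":0,"dy":0,"dz":90,"rx":0,"ry":0,"rz":0},{"dx":0,"dy":0,"dz":116,"rx":0,"ry":0,"rz":0},{"dx":0,"dy":0,"dz":116,"rx":0,"ry":0,"rz":0},{"dx":0,"dy":0,"dz":116,"rx":0,"ry":0,"rz":0}])

```text
time: 3.35
tool_pos: [443.5, 310.4, 119.9]
tool_rot: [[-0.996, 0.084, 0.0], [0.084, 0.996, 0.0], [-0.0, 0.001, -1.0]]
force: [0.1, -1.1, -2.0]
width: 55.7
```

```bash
python3 cap.py side s3; python3 cap.py wrist w3; python3 -c "
import cv2,numpy as np
a=cv2.imread('pics/s3.png')[100:310,180:440];a=cv2.resize(a,None,fx=2.2,fy=2.2,interpolation=cv2.INTER_CUBIC)
cv2.imwrite('pics/s3c.png',a)"
```

```text
3.35 [443.5 310.4 119.9] [ 0.1 -1.1 -2. ] 55.663424495896635
3.4 [442.9 310.  119. ] [-0.1 -0.8 -1.4] 55.7835353046881
```

View pics/s3c.png

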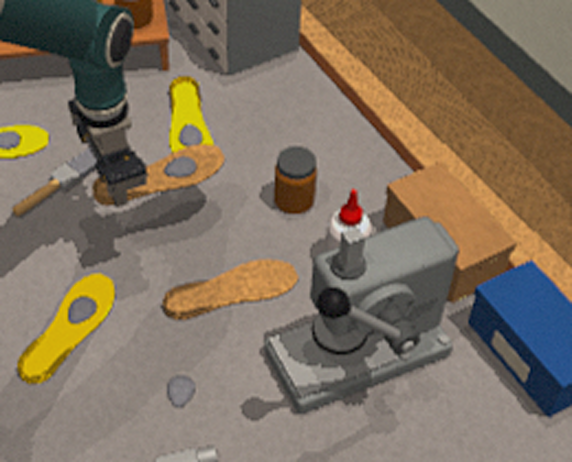

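View pics/w3.png

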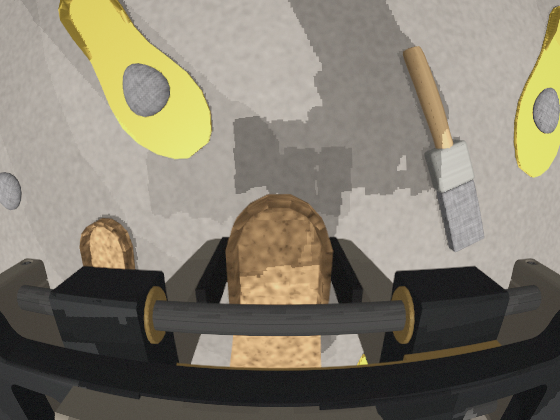

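```bash
python3 cap.py scene sc3
python3 - <<'E'
import json
from h import *
for t in('s3','sc3'):
    c=json.load(open(t+'.json')); im=cv2.imread(f'pics/{t}.png')
    p=np.array([443.5+114.6,310.4-9.5,128]); print(t,proj(c,p), proj(c,p+[0,0,-8]))
    hsv=cv2.cvtColor(im,cv2.COLOR_BGR2HSV)
    u,v=map(int,proj(c,p)); r=np.zeros(im.shape[:2],np.uint8); r[v-9:v+10,u-14:u+15]=(hsv[v-9:v+10,u-14:u+15,1]<70)
    n,l,st,ce=cv2.connectedComponentsWithStats(r); j=1+np.argmax(st[1:,4]); print(ce[j],st[j])
E
python3 -c "
import cv2
a=cv2.imread('pics/sc3.png')[100:340,190:400];a=cv2.resize(a,None,fx=2.5,fy=2.5,interpolation=cv2.INTER_CUBIC)
cv2.imwrite('pics/sc3c.png',a)"
```

```text
3.45 [442.7 309.8 118.5] [ 0.5  0.1 -0.9] 55.66333145815159
s3 (np.float64(261.59789474975764), np.float64(174.9256554185195)) (np.float64(261.6860496063598), np.float64(176.42843469318234))
[261.69387755 175.53061224] [255 171  14   9  98]
sc3 (np.float64(309.6153548805803), np.float64(200.5069608570262)) (np.float64(309.52937185249), np.float64(202.3616438362493))
[312.74814815 193.3037037 ] [295 191  29   8 135]
```

View pics/sc3c.png

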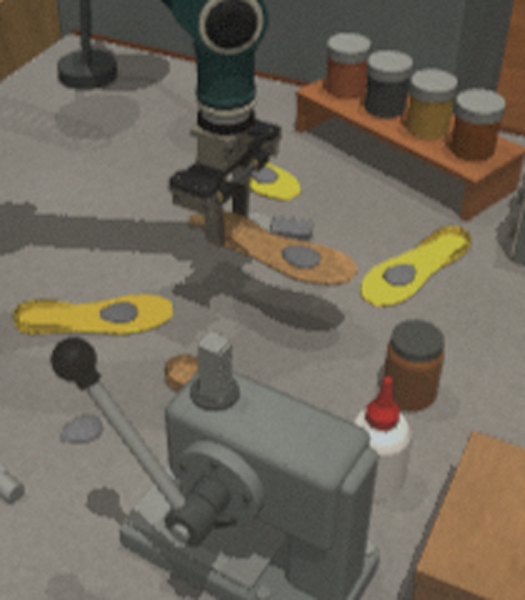

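Run:
```python
import json
from h import *
c=json.load(open('s3.json'))
g=lambda a,b:(a/5.4+290,b/5.4+190)
P=plane(c,*g(241,380),85); o,_=ray(c,0,0); d=(P-o)[:2]; d/=np.linalg.norm(d); print('foot',P,P[:2]+42*d)
L=plane(c,*g(174,335),85);R=plane(c,*g(308,340),85); print(L,R,(L+R)/2,np.linalg.norm(L-R))
for z in(45,):print('bed FN',plane(c,*g(140,488),z),'bed FF',plane(c,*g(68,343),z))
im=cv2.imread('pics/side0.png')[220:300,290:400]; cv2.imwrite('pics/c5.png',cv2.resize(im,None,fx=7,fy=7,interpolation=cv2.INTER_CUBIC))
```

```text
foot [ 609.0670309  -114.13489491   85.        ] [635.63414795 -81.60508871]
[590.97067809 -67.06784883  85.        ] [ 660.12210027 -109.48358462   85.        ] [625.54638918 -88.27571673  85.        ] 81.12344809752048
bed FN [ 531.23442058 -129.34853071   45.        ] bed FF [545.96058045 -18.34386062  45.        ]
```

View pics/c5.png

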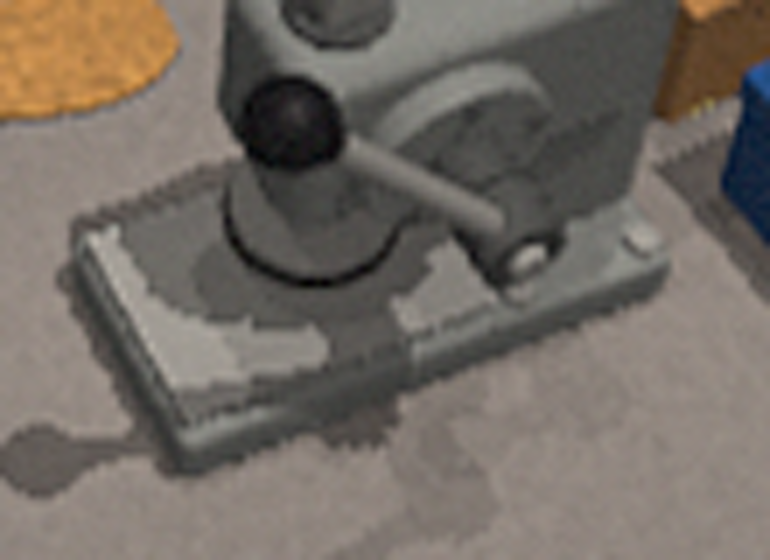

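Run:
```python
import json
from h import *
c=json.load(open('s3.json'))
g=lambda a,b:(a/7+290,b/7+220)
A=plane(c,*g(182,397),45);B=plane(c,*g(97,232),45);print(A,B,A-B,np.linalg.norm(A-B)); M=(A+B)/2
y=np.radians(-4.7); print(M[:2]+90*np.array([np.cos(y),np.sin(y)]))
# left edge of foot / foot rows by red circle project check
for o in([631,-80],[634,-81],[634,-78]):
    t=np.linspace(0,2*np.pi,360); q=np.array([proj(c,np.array([o[0]+42*np.cos(a),o[1]+42*np.sin(a),85])) for a in t]); q=(q-[290,220])*7
    print(o,'left',q[q[:,0].argmin()],'bottom',q[q[:,1].argmax()])
```

```text
[ 538.55818964 -117.73483202   45.        ] [550.46524236 -19.09769555  45.        ] [-1.19070527e+01 -9.86371365e+01  2.27373675e-13] 99.35322137019561
[634.20908081 -75.79072956]
[631, -80] left [223.117899   206.58871745] bottom [317.78910975 285.35296081]
[634, -81] left [229.66610822 205.57163045] bottom [324.43702016 284.30265557]
[634, -78] left [226.31259415 200.9546924 ] bottom [320.92290977 279.51943642]
```

Run:
```python
import json
from h import *
c=json.load(open('s3.json'));d=json.load(open('sc3.json'))
print(tri([ray(c,340,188),ray(d,343.5,253)]),plane(c,314,175,102),plane(d,355.5,236,102))
```

```text
(array([752.56788465,  86.77369751, 160.85414947]), [np.float64(0.23715591779191317), np.float64(0.23715591779189205)]) [736.7357606  228.32883227 102.        ] [746.67435086 229.31868169 102.        ]
```

Request:
drive_tool(steps=[{"dx":-5,"dy":-30,"dz":0,"rx":0,"ry":0,"rz":0},{"dx":-11,"dy":-70,"dz":0,"rx":0,"ry":0,"rz":0},{"dx":-17,"dy":-112,"dz":0,"rx":0,"ry":0,"rz":0},{"dx":-23,"dy":-155,"dz":0,"rx":0,"ry":0,"rz":0},{"dx":-29,"dy":-195,"dz":-5,"rx":0,"ry":0,"rz":0},{"dx":-34,"dy":-225,"dz":-20,"rx":0,"ry":0,"rz":0},{"dx":-34,"dy":-245,"dz":-40,"rx":0,"ry":0,"rz":0},{"dx":-34,"dy":-250,"dz":-54,"rx":0,"ry":0,"rz":0},{"dx":-34,"dy":-250,"dz":-59,"rx":0,"ry":0,"rz":0},{"dx":-34,"dy":-250,"dz":-59,"rx":0,"ry":0,"rz":0}])

```text
time: 4.5
tool_pos: [408.8, 60.5, 59.6]
tool_rot: [[-0.996, 0.084, -0.003], [0.084, 0.996, -0.001], [0.003, -0.001, -1.0]]
force: [0.1, -0.1, -0.8]
width: 55.6
```

```bash
python3 cap.py side s4; python3 cap.py scene sc4;  python3 -c "
import cv2,numpy as np
a=cv2.imread('pics/s4.png')[150:310,220:420];a=cv2.resize(a,None,fx=3,fy=3,interpolation=cv2.INTER_CUBIC)
cv2.imwrite('pics/s4c.png',a)"
```

```text
4.5 [408.8  60.5  59.6] [ 0.1 -0.1 -0.8] 55.630761828934425
4.55 [409.4  60.9  60.2] [-0.1  0.4  0.3] 55.82836515889611
```

View pics/s4c.png

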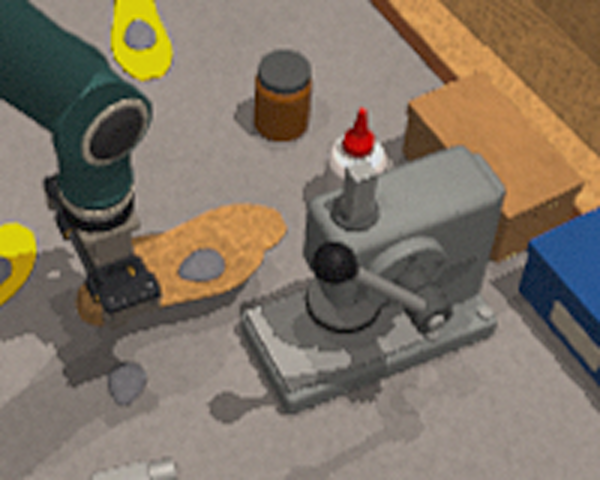

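Run:
```python
import json
from h import *
for t in('s4','sc4'):
    c=json.load(open(t+'.json')); im=cv2.imread(f'pics/{t}.png')
    for z in(67,61):print(t,proj(c,np.array([523.5,50.6,z])))
    u,v=map(int,proj(c,np.array([523.5,50.6,64])))
    cv2.imwrite(f'pics/{t}d.png',cv2.resize(im[v-25:v+25,u-30:u+30],None,fx=8,fy=8,interpolation=cv2.INTER_CUBIC))
    hsv=cv2.cvtColor(im,cv2.COLOR_BGR2HSV); r=np.zeros(im.shape[:2],np.uint8); r[v-9:v+10,u-12:u+12]=(hsv[v-9:v+10,u-12:u+12,1]<75)
    n,l,st,ce=cv2.connectedComponentsWithStats(r); j=1+np.argmax(st[1:,4]); print(ce[j],st[j])
```

```text
s4 (np.float64(286.864113586191), np.float64(237.80855876582993))
s4 (np.float64(286.8637086016901), np.float64(238.83006894460365))
[287.07142857 238.1984127 ] [280 233  15  11 126]
sc4 (np.float64(265.9507027557852), np.float64(258.1434306829706))
sc4 (np.float64(266.0236955587821), np.float64(259.48558764545544))
[267.24620061 259.40425532] [253 249  24  19 329]
```

View pics/sc4d.png

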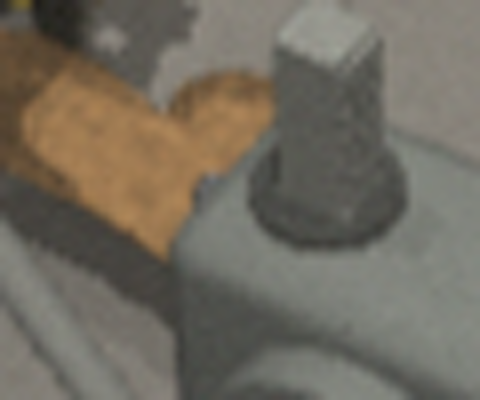

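Request:
drive_tool(steps=[{"dx":0,"dy":-30,"dz":0,"rx":0,"ry":0,"rz":0},{"dx":0,"dy":-65,"dz":0,"rx":0,"ry":0,"rz":0},{"dx":0,"dy":-98,"dz":0,"rx":0,"ry":0,"rz":0},{"dx":0,"dy":-116,"dz":0,"rx":0,"ry":0,"rz":0},{"dx":0,"dy":-121,"dz":0,"rx":0,"ry":0,"rz":0},{"dx":20,"dy":-122,"dz":0,"rx":0,"ry":0,"rz":0},{"dx":45,"dy":-124,"dz":0,"rx":0,"ry":0,"rz":0},{"dx":70,"dy":-126,"dz":0,"rx":0,"ry":0,"rz":0},{"dx":95,"dy":-129,"dz":0,"rx":0,"ry":0,"rz":0},{"dx":107.5,"dy":-130,"dz":0,"rx":0,"ry":0,"rz":0},{"dx":107.5,"dy":-130,"dz":0,"rx":0,"ry":0,"rz":0},{"dx":107.5,"dy":-130,"dz":0,"rx":0,"ry":0,"rz":0}])

```text
time: 5.8
tool_pos: [515.9, -68.7, 60.3]
tool_rot: [[-0.997, 0.083, -0.002], [0.083, 0.997, 0.0], [0.002, 0.0, -1.0]]
force: [-0.3, 0.6, -0.9]
width: 55.3
```

```bash
python3 cap.py side s5; python3 cap.py scene sc5; python3 cap.py wrist w5;  python3 -c "
import cv2,numpy as np
a=cv2.imread('pics/s5.png')[170:300,270:400];a=cv2.resize(a,None,fx=4.4,fy=4.4,interpolation=cv2.INTER_CUBIC)
cv2.imwrite('pics/s5c.png',a)
a=cv2.imread('pics/sc5.png')[180:350,170:350];a=cv2.resize(a,None,fx=3.4,fy=3.4,interpolation=cv2.INTER_CUBIC)
cv2.imwrite('pics/sc5c.png',a)"
```

```text
5.8 [515.9 -68.7  60.3] [-0.3  0.6 -0.9] 55.29099752944024
5.85 [515.6 -68.9  60.3] [ 0.3 -0.3 -0.7] 55.62473539682044
5.9 [515.7 -69.1  60.4] [-0.3  0.3 -1.7] 55.807025552884426
```

View pics/s5c.png

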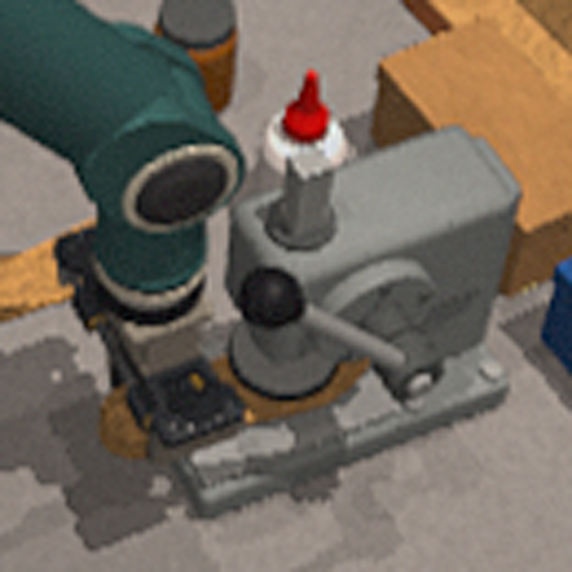

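View pics/sc5c.png

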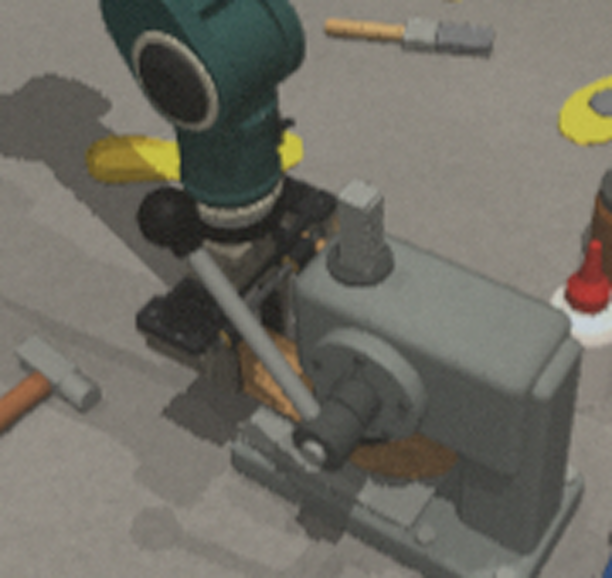

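View pics/w5.png

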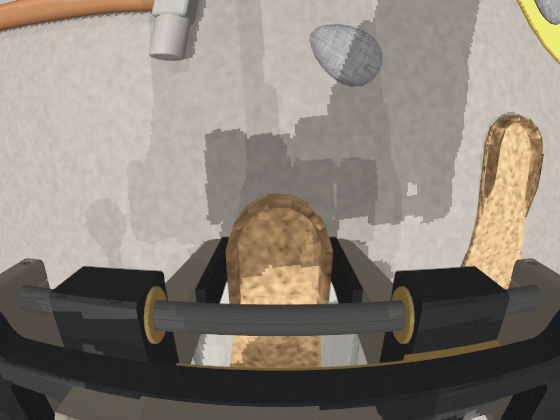

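Request:
drive_tool(steps=[{"dx":1,"dy":0,"dz":-3,"rx":0,"ry":0,"rz":0},{"dx":1,"dy":0,"dz":-6,"rx":0,"ry":0,"rz":0},{"dx":1,"dy":0,"dz":-9,"rx":0,"ry":0,"rz":0},{"dx":1,"dy":0,"dz":-10.5,"rx":0,"ry":0,"rz":0},{"dx":1,"dy":0,"dz":-10.5,"rx":0,"ry":0,"rz":0},{"dx":1,"dy":0,"dz":-10.5,"rx":0,"ry":0,"rz":0}])

```text
time: 6.55
tool_pos: [518.1, -69.6, 50.0]
tool_rot: [[-0.996, 0.084, -0.0], [0.084, 0.996, 0.0], [0.0, 0.0, -1.0]]
force: [0.4, -0.5, -1.2]
width: 55.8
```

Request:
drive_tool(steps=[{"dx":0,"dy":0,"dz":-1,"rx":0,"ry":0,"rz":0},{"dx":0,"dy":0,"dz":-1.5,"rx":0,"ry":0,"rz":0},{"dx":0,"dy":0,"dz":-1.5,"rx":0,"ry":0,"rz":0},{"dx":0,"dy":0,"dz":-1.5,"rx":0,"ry":0,"rz":0}])

```text
time: 6.95
tool_pos: [518.3, -69.6, 49.0]
tool_rot: [[-0.996, 0.084, 0.0], [0.084, 0.996, 0.0], [-0.0, 0.0, -1.0]]
force: [-2.1, 0.7, 4.6]
width: 55.6
```

Request:
drive_tool(steps=[{"dx":0,"dy":0,"dz":0,"rx":0,"ry":0,"rz":0},{"dx":0,"dy":0,"dz":0,"rx":0,"ry":0,"rz":0},{"dx":0,"dy":0,"dz":0,"rx":0,"ry":0,"rz":0},{"dx":0,"dy":0,"dz":0,"rx":0,"ry":0,"rz":0}], claw=72)

```text
time: 7.35
tool_pos: [518.1, -69.5, 48.5]
tool_rot: [[-0.996, 0.084, 0.0], [0.084, 0.996, 0.0], [-0.0, 0.0, -1.0]]
force: [0.0, -0.5, 0.0]
width: 72.3
```

```bash
python3 cap.py side s6; python3 cap.py wrist w6;  python3 -c "
import cv2,numpy as np
a=cv2.imread('pics/s6.png')[170:300,270:400];a=cv2.resize(a,None,fx=4.4,fy=4.4,interpolation=cv2.INTER_CUBIC)
cv2.imwrite('pics/s6c.png',a)"
```

```text
7.35 [518.1 -69.5  48.5] [ 0.  -0.5  0. ] 72.2591668537252
7.4 [518.1 -69.5  48.5] [ 0.1 -0.5 -0.3] 72.30945257965608
```

View pics/s6c.png

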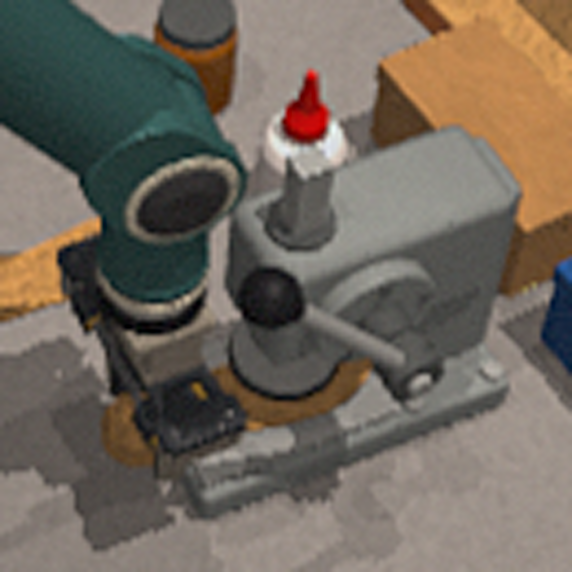

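View pics/w6.png

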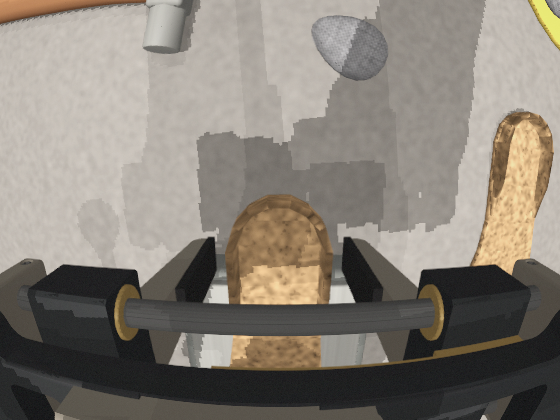

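Request:
drive_tool(steps=[{"dx":-15,"dy":1,"dz":0,"rx":0,"ry":0,"rz":0},{"dx":-45,"dy":4,"dz":0,"rx":0,"ry":0,"rz":0},{"dx":-80,"dy":7,"dz":0,"rx":0,"ry":0,"rz":0},{"dx":-105,"dy":9,"dz":5,"rx":0,"ry":0,"rz":0},{"dx":-108,"dy":9,"dz":40,"rx":0,"ry":0,"rz":0},{"dx":-108,"dy":9,"dz":85,"rx":0,"ry":0,"rz":0},{"dx":-108,"dy":9,"dz":130,"rx":0,"ry":0,"rz":0},{"dx":-108,"dy":9,"dz":160,"rx":0,"ry":0,"rz":0},{"dx":-108,"dy":9,"dz":160,"rx":0,"ry":0,"rz":0},{"dx":-108,"dy":9,"dz":160,"rx":0,"ry":0,"rz":0}])

```text
time: 8.45
tool_pos: [410.2, -60.5, 208.8]
tool_rot: [[-0.996, 0.084, 0.001], [0.084, 0.996, 0.0], [-0.001, 0.0, -1.0]]
force: [-0.3, 0.2, 0.6]
width: 71.8
```

```bash
python3 cap.py side s7; python3 cap.py wrist w7;python3 cap.py scene sc7;  python3 -c "
import cv2,numpy as np
a=cv2.imread('pics/s7.png')[190:300,270:400];a=cv2.resize(a,None,fx=6,fy=5.4,interpolation=cv2.INTER_CUBIC)
cv2.imwrite('pics/s7c.png',a)
a=cv2.imread('pics/sc7.png')[180:350,170:350];a=cv2.resize(a,None,fx=3.4,fy=3.4,interpolation=cv2.INTER_CUBIC)
cv2.imwrite('pics/sc7c.png',a)"
```

```text
8.45 [410.2 -60.5 208.8] [-0.3  0.2  0.6] 71.817067072483
8.5 [409.5 -60.5 207.9] [-0.2 -0.1 -0.7] 72.05162925601402
8.55 [409.1 -60.5 207.4] [ 0.1 -0.1 -1.1] 72.00903235331236
```

View pics/s7c.png

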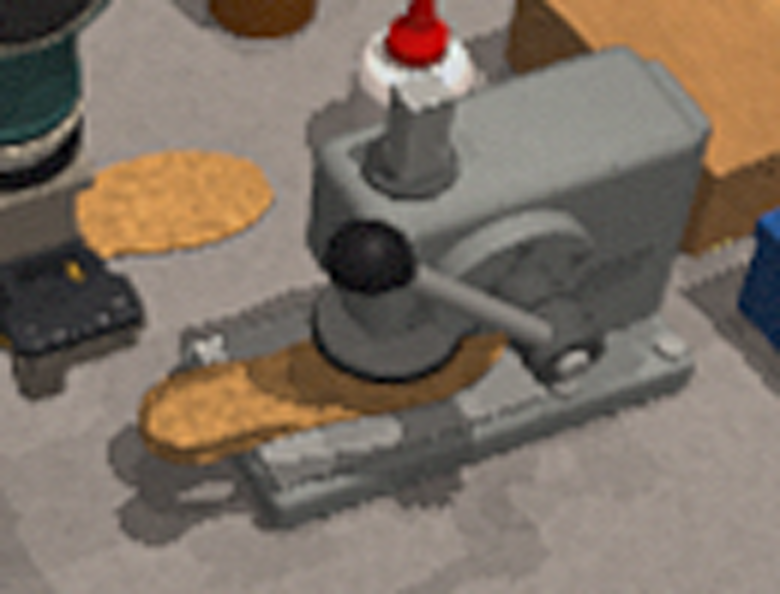

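View pics/sc7c.png

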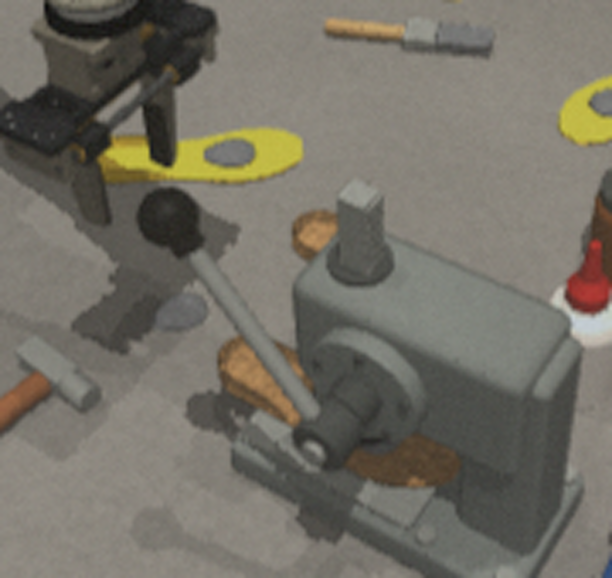

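View pics/w7.png

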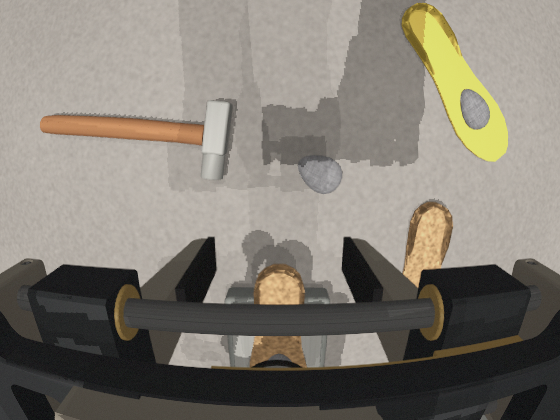

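```bash
python3 -c "
import cv2
a=cv2.imread('pics/w7.png')[225:380,190:370];cv2.imwrite('pics/w7c.png',cv2.resize(a,None,fx=4.2,fy=3.8,interpolation=cv2.INTER_CUBIC))"
```

```text
(no output)
```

View pics/w7c.png

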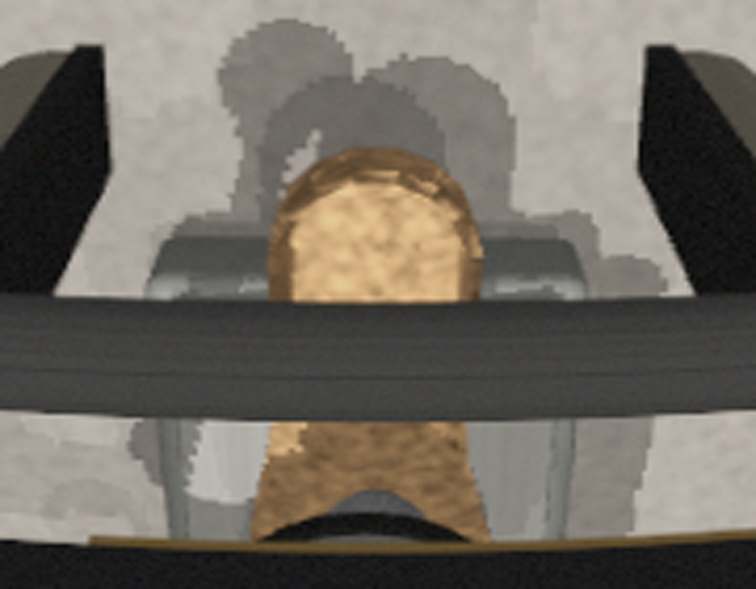

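Run:
```python
import json
from h import *
c=json.load(open('w7.json'))
g=lambda a,b:(a/4.2+190,b/3.8+225)
P=lambda a,b,z:plane(c,*g(a,b),z,True).round(1)
print('foot front',P(372,513,85),'pad rear',P(377,490,53),'heel end',P(372,149,60))
print('heel sides',P(271,260,63),P(480,260,63))
print('base sides z30',P(150,290,30),P(583,290,30),'base front z20',P(372,238,20))
print('bed sides z45',P(185,500,45),P(552,500,45), 'base',P(172,480,30),P(572,480,30))
```

```text
foot front [588.8 -76.1  85. ] pad rear [605.8 -76.   53. ] heel end [478.8 -66.8  60. ]
heel sides [510.3 -95.8  63. ] [514.9 -41.7  63. ]
base sides z30 [ 536.9 -136.9   30. ] [547.5 -10.7  30. ] base front z20 [527.5 -70.9  20. ]
bed sides z45 [ 613.3 -136.    45. ] [622.8 -23.3  45. ] base [ 616.1 -142.4   30. ] [626.8 -15.3  30. ]
```

Request:
drive_tool(steps=[{"dx":0,"dy":-5,"dz":40,"rx":0,"ry":0,"rz":0},{"dx":0,"dy":-10,"dz":85,"rx":0,"ry":0,"rz":0},{"dx":0,"dy":-15,"dz":130,"rx":0,"ry":0,"rz":0},{"dx":10,"dy":-25,"dz":170,"rx":0,"ry":0,"rz":0},{"dx":40,"dy":-50,"dz":185,"rx":0,"ry":0,"rz":0},{"dx":70,"dy":-75,"dz":190,"rx":0,"ry":0,"rz":0},{"dx":100,"dy":-98,"dz":190,"rx":0,"ry":0,"rz":0},{"dx":122,"dy":-110,"dz":190,"rx":0,"ry":0,"rz":0},{"dx":130,"dy":-113.5,"dz":190,"rx":0,"ry":0,"rz":0},{"dx":130,"dy":-113.5,"dz":190,"rx":0,"ry":0,"rz":0},{"dx":130,"dy":-113.5,"dz":190,"rx":0,"ry":0,"rz":0}], claw=80)

```text
time: 9.7
tool_pos: [539.4, -173.4, 397.7]
tool_rot: [[-0.997, 0.084, -0.002], [0.084, 0.997, 0.001], [0.002, 0.0, -1.0]]
force: [-0.2, -0.3, 1.0]
width: 80.0
```

```bash
python3 cap.py side s8; python3 cap.py scene sc8;  python3 cap.py wrist w8; python3 -c "
import cv2,numpy as np
a=cv2.imread('pics/s8.png')[150:300,230:400];a=cv2.resize(a,None,fx=4,fy=4,interpolation=cv2.INTER_CUBIC)
b=cv2.imread('pics/sc8.png')[120:350,130:340];b=cv2.resize(b,None,fx=2.6,fy=2.6,interpolation=cv2.INTER_CUBIC)
cv2.imwrite('pics/s8c.png',a);cv2.imwrite('pics/sc8c.png',b)"
```

```text
9.7 [ 539.4 -173.4  397.7] [-0.2 -0.3  1. ] 79.9919395940548
9.75 [ 539.3 -173.3  398.2] [-1.4  1.  -0.3] 80.17539584070158
9.8 [ 539.4 -173.3  398.7] [-0.3  0.3 -0.4] 79.89118115666338
```

View pics/s8c.png

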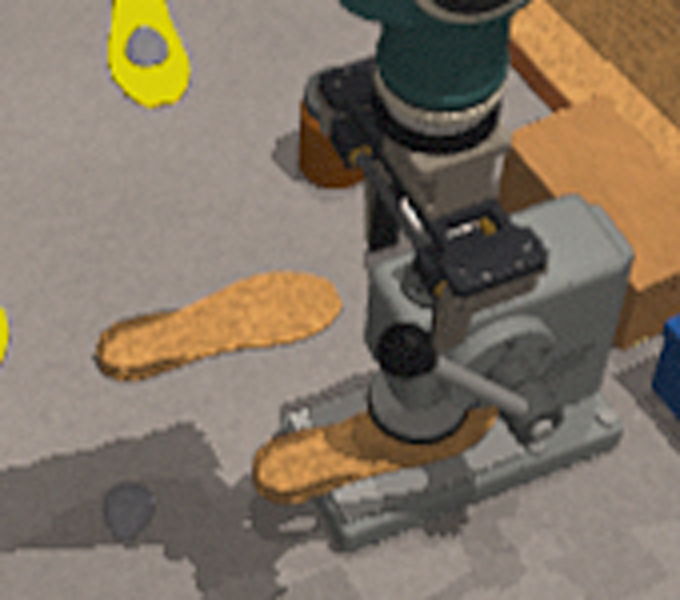

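View pics/sc8c.png

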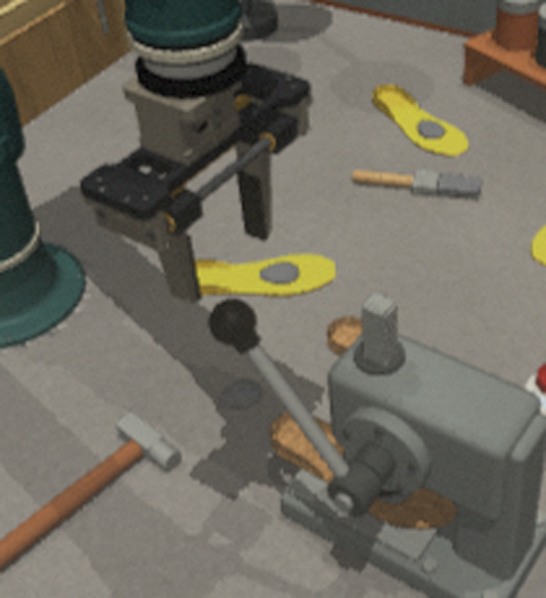

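View pics/w8.png

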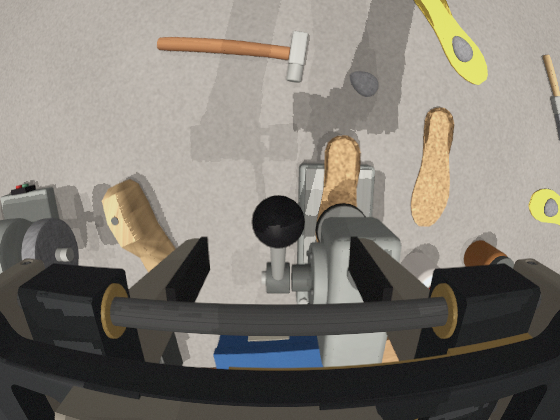

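Run:
```python
import json
from h import *
c=json.load(open('w8.json'));im=cv2.imread('pics/w8.png')
g=im.max(2); r=np.zeros_like(g); r[190:252,245:312]=(g[190:252,245:312]<45); n,l,st,ce=cv2.connectedComponentsWithStats(r); j=1+np.argmax(st[1:,4]); print(ce[j],st[j])
u=st[j][0]+st[j][2]/2; v=st[j][1]+st[j][2]/2
print(u,v,plane(c,u,v,334,True))
```

```text
[278.19807984 220.6902476 ] [ 253  196   52   52 1979]
279.0 222.0 [ 538.61196614 -173.47279827  334.        ]
```

Request:
drive_tool(steps=[{"dx":0,"dy":0,"dz":-30,"rx":0,"ry":0,"rz":0},{"dx":0,"dy":0,"dz":-60,"rx":0,"ry":0,"rz":0},{"dx":0,"dy":0,"dz":-80,"rx":0,"ry":0,"rz":0},{"dx":0,"dy":0,"dz":-86,"rx":0,"ry":0,"rz":0},{"dx":0,"dy":0,"dz":-86,"rx":0,"ry":0,"rz":0},{"dx":0,"dy":0,"dz":-86,"rx":0,"ry":0,"rz":0}])

```text
time: 10.45
tool_pos: [540.7, -174.1, 314.1]
tool_rot: [[-0.996, 0.084, 0.002], [0.084, 0.996, -0.0], [-0.002, -0.0, -1.0]]
force: [-0.1, -0.1, -0.0]
width: 79.6
```

Request:
drive_tool(steps=[{"dx":0,"dy":0,"dz":0,"rx":0,"ry":0,"rz":0},{"dx":0,"dy":0,"dz":0,"rx":0,"ry":0,"rz":0},{"dx":0,"dy":0,"dz":0,"rx":0,"ry":0,"rz":0},{"dx":0,"dy":0,"dz":0,"rx":0,"ry":0,"rz":0},{"dx":0,"dy":0,"dz":0,"rx":0,"ry":0,"rz":0},{"dx":0,"dy":0,"dz":0,"rx":0,"ry":0,"rz":0}], claw=20)

```text
time: 11.05
tool_pos: [540.1, -174.1, 312.6]
tool_rot: [[-0.996, 0.084, 0.0], [0.084, 0.996, 0.0], [-0.0, 0.0, -1.0]]
force: [-0.7, -0.3, 0.9]
width: 38.7
```

Request:
drive_tool(steps=[{"dx":-7,"dy":0.6,"dz":-6,"rx":0,"ry":0,"rz":0},{"dx":-14.3,"dy":1.2,"dz":-12.5,"rx":0,"ry":0,"rz":0},{"dx":-21,"dy":1.7,"dz":-19.3,"rx":0,"ry":0,"rz":0},{"dx":-27,"dy":2.2,"dz":-26.4,"rx":0,"ry":0,"rz":0},{"dx":-33,"dy":2.7,"dz":-33.8,"rx":0,"ry":0,"rz":0},{"dx":-38.6,"dy":3.2,"dz":-41.6,"rx":0,"ry":0,"rz":0},{"dx":-43.6,"dy":3.6,"dz":-49.6,"rx":0,"ry":0,"rz":0},{"dx":-48.4,"dy":4,"dz":-57.7,"rx":0,"ry":0,"rz":0},{"dx":-56.7,"dy":4.7,"dz":-74.8,"rx":0,"ry":0,"rz":0},{"dx":-63.2,"dy":5.2,"dz":-92.7,"rx":0,"ry":0,"rz":0},{"dx":-63.2,"dy":5.2,"dz":-92.7,"rx":0,"ry":0,"rz":0},{"dx":-63.2,"dy":5.2,"dz":-92.7,"rx":0,"ry":0,"rz":0}])

```text
time: 12.25
tool_pos: [477.3, -168.5, 220.9]
tool_rot: [[-0.996, 0.084, 0.001], [0.084, 0.996, 0.001], [-0.001, 0.001, -1.0]]
force: [-1.1, 2.7, 8.0]
width: 38.6
```

```bash
python3 cap.py side s9; python3 cap.py scene sc9; python3 -c "
import cv2,numpy as np
a=cv2.imread('pics/s9.png')[150:300,230:400];a=cv2.resize(a,None,fx=4,fy=4,interpolation=cv2.INTER_CUBIC)
b=cv2.imread('pics/sc9.png')[150:350,130:340];b=cv2.resize(b,None,fx=2.9,fy=2.9,interpolation=cv2.INTER_CUBIC)
cv2.imwrite('pics/s9c.png',a);cv2.imwrite('pics/sc9c.png',b)"
```

```text
12.25 [ 477.3 -168.5  220.9] [-1.1  2.7  8. ] 38.578778770124046
12.3 [ 477.4 -168.5  221.1] [-0.4  2.8  7.2] 38.17791484878102
```

View pics/s9c.png

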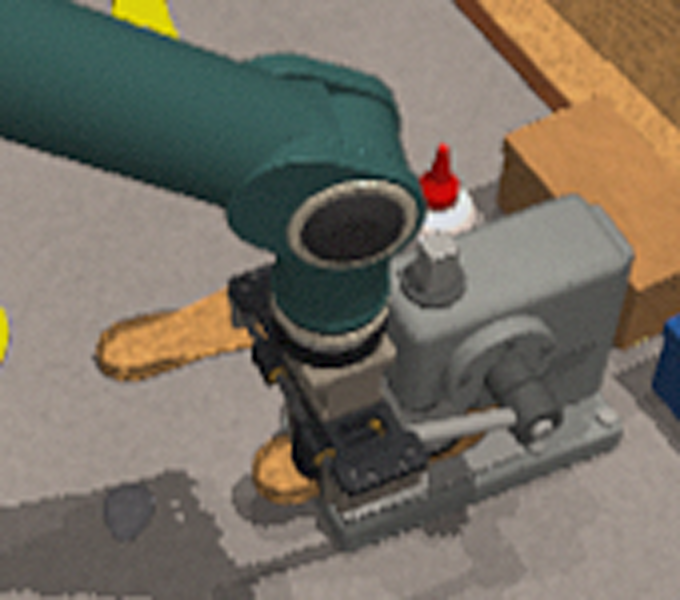

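View pics/sc9c.png

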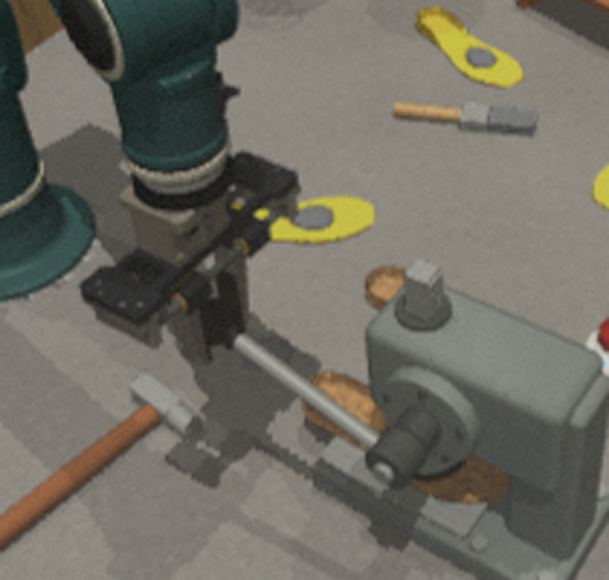

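Request:
drive_tool(steps=[{"dx":-2.5,"dy":0.2,"dz":-9,"rx":0,"ry":0,"rz":0},{"dx":-4.7,"dy":0.4,"dz":-18.4,"rx":0,"ry":0,"rz":0},{"dx":-6.2,"dy":0.5,"dz":-28,"rx":0,"ry":0,"rz":0},{"dx":-7.5,"dy":0.6,"dz":-37,"rx":0,"ry":0,"rz":0},{"dx":-8.2,"dy":0.7,"dz":-47,"rx":0,"ry":0,"rz":0},{"dx":-8.5,"dy":0.7,"dz":-58,"rx":0,"ry":0,"rz":0},{"dx":-8.5,"dy":0.7,"dz":-58,"rx":0,"ry":0,"rz":0},{"dx":-8.5,"dy":0.7,"dz":-58,"rx":0,"ry":0,"rz":0},{"dx":-8.5,"dy":0.7,"dz":-58,"rx":0,"ry":0,"rz":0}])

```text
time: 13.25
tool_pos: [468.7, -167.7, 163.5]
tool_rot: [[-0.996, 0.084, -0.0], [0.084, 0.996, 0.001], [0.0, 0.001, -1.0]]
force: [-4.5, 3.3, 12.5]
width: 38.7
```

```bash
python3 cap.py side s10; python3 cap.py scene sc10; python3 -c "
import cv2,numpy as np
a=cv2.imread('pics/s10.png')[150:300,230:400];a=cv2.resize(a,None,fx=4,fy=4,interpolation=cv2.INTER_CUBIC)
b=cv2.imread('pics/sc10.png')[150:350,130:340];b=cv2.resize(b,None,fx=2.9,fy=2.9,interpolation=cv2.INTER_CUBIC)
cv2.imwrite('pics/s10c.png',a);cv2.imwrite('pics/sc10c.png',b)"
```

```text
13.25 [ 468.7 -167.7  163.5] [-4.5  3.3 12.5] 38.6728508659943
13.3 [ 468.7 -167.7  163.6] [-4.6  2.9 12.4] 38.77664547444655
```

View pics/s10c.png

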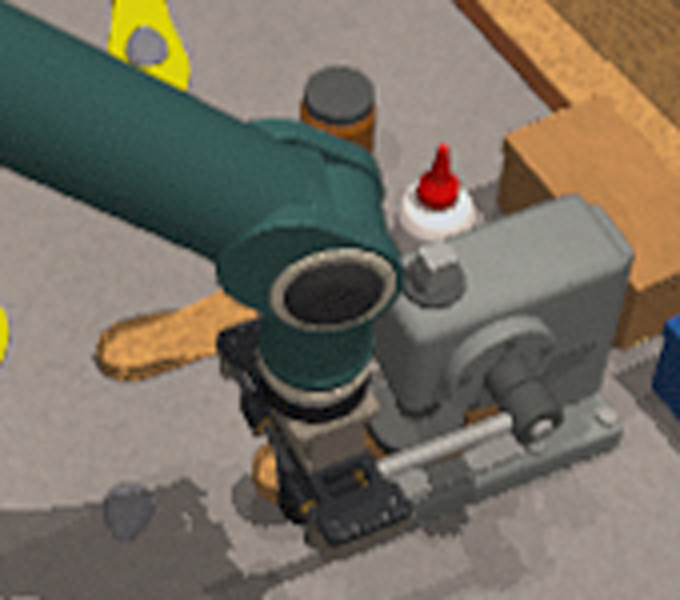

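View pics/sc10c.png

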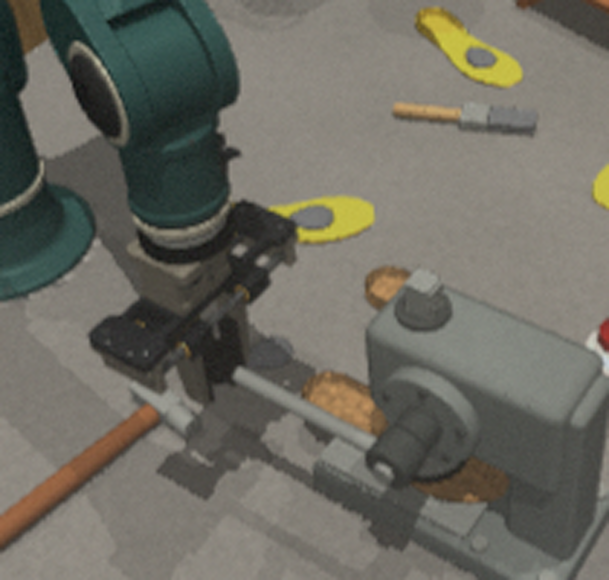

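Request:
drive_tool(steps=[{"dx":0,"dy":0,"dz":0,"rx":0,"ry":0,"rz":0},{"dx":0,"dy":0,"dz":0,"rx":0,"ry":0,"rz":0},{"dx":0,"dy":0,"dz":0,"rx":0,"ry":0,"rz":0},{"dx":0,"dy":0,"dz":0,"rx":0,"ry":0,"rz":0},{"dx":0,"dy":0,"dz":0,"rx":0,"ry":0,"rz":0},{"dx":0,"dy":0,"dz":0,"rx":0,"ry":0,"rz":0},{"dx":0,"dy":0,"dz":0,"rx":0,"ry":0,"rz":0},{"dx":0,"dy":0,"dz":0,"rx":0,"ry":0,"rz":0}])

```text
time: 14.15
tool_pos: [468.7, -167.7, 163.6]
tool_rot: [[-0.996, 0.084, 0.0], [0.084, 0.996, 0.001], [0.0, 0.001, -1.0]]
force: [-3.9, 3.3, 12.4]
width: 38.6
```

```bash
python3 cap.py scene sc11; python3 cap.py side s11
python3 - <<'E'
import json
from h import *
# elevation of lever: project predicted bar ends, compare; insole heel shift s8->s11; ram-top drop
a=cv2.imread('pics/sc8.png')[180:340,210:340];b=cv2.imread('pics/sc11.png')[180:340,210:340]
cv2.imwrite('pics/cmp.png',cv2.resize(np.hstack([a,b]),None,fx=3,fy=3,interpolation=cv2.INTER_CUBIC))
c=json.load(open('sc11.json'))
O=np.array([631,-80.]);y=np.radians(-4.7);X=np.array([np.cos(y),np.sin(y)]);Y=np.array([-X[1],X[0]])
piv=O+36*X-100*Y
for th in(.78,.9,1.02):
    for r in(60,140): print(th,r,np.round(((np.array(proj(c,np.r_[piv-r*np.cos(.9-th)*X,185+r*np.sin(.9-th)]))-[210,180])*3),0))
E
```

```text
14.15 [ 468.7 -167.7  163.6] [-3.9  3.3 12.4] 38.55906853307402
14.2 [ 468.7 -167.7  163.6] [-4.5  2.5 12.8] 38.559767964828445
0.78 60 [108. 345.]
0.78 140 [ 28. 297.]
0.9 60 [108. 350.]
0.9 140 [ 30. 310.]
1.02 60 [109. 356.]
1.02 140 [ 33. 323.]
```

View pics/cmp.png

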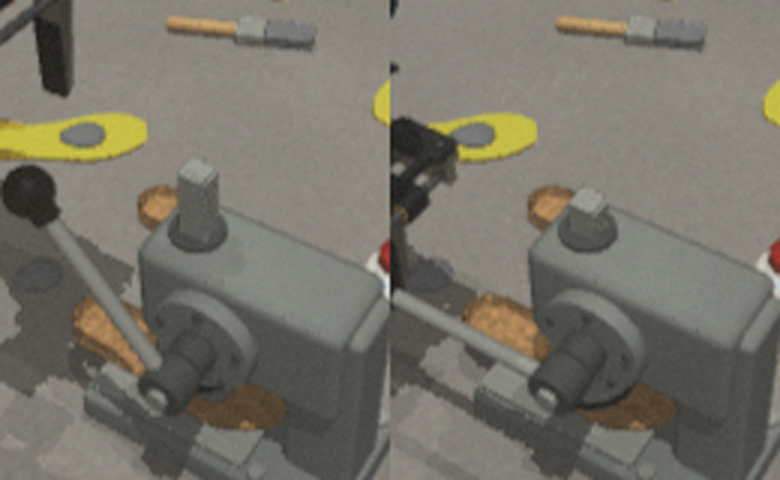

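```bash
python3 -c "
from rig import manip
print(manip.hand_in())"
```

```text
the job is handed in; nothing more can be done
None
```

I put the cork insole with the pad on the press bed, toe first. I then gripped the lever's ball, pulled it down its arc to level, and handed the job in at about 14 s while still holding it.

**Last checks:**
- **Lever:** the arm appears level in the scene picture, matching about 0.90 rad. The tool dropped 149 mm along the arc. The wrist feels a steady upward push of about 12.5 N, against about 13 N expected with the insole under the foot. The pose and grip (38.6 mm opening) stayed steady over a 0.9 s hold.
- **Pad position:** the foot's centre came out at about (631, -80) mm. The estimates of the pad's centre differed by up to about 3 mm from it along the press (x 628 to 634) and about 1 mm sideways. That is inside the 12 mm limit.
- **Insole under load:** its toe end did not move between the pictures before and after pressing. The heel outline differs by about one pixel (about 3 mm), near what the camera can resolve. The pad itself is hidden under the foot, so I could not check it directly after pressing.
- **Other things on the bench:** the arm did not touch any of them, and those in view in the last pictures had not moved. I did not measure each one.

One early move call was refused because some values were missing from its rows; the arm did not move, and it had no effect on the rest.

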